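Close up the robot chassis

TASK

The battery pack stands on end in the bay of the small robot chassis, in the way of the open hatch plate. Push the pack over gently with the fingertips so that it lies flat in the bay, along the bay, then push the hatch plate over and press it fully shut. Do not lift the pack, and leave the other things where they are.

Things in the scene. Friction and masses are not known exactly. Their poses are not given: they have to be found in the camera images.
- chassis: robot chassis fixed to the table, left or right: open box, green outer panels, blue inner frame, 190 mm (x) by 304 mm (y), walls 64 mm high; yaw within 0.4 rad. Origin: centre of its underside, at table height; x points away from the robot at yaw 0, y left, z up. A blue partition along y splits it: the near section is the battery bay; the far one holds two fixed motors and wheels, no higher than the walls.
- bay (a point): centre of the battery bay's floor, 6 mm above the table; axes as the chassis. Inside, the bay measures 80 mm (x) by 280 mm (y) and is 58 mm deep. The hatch covers this section only.
- tray: low grey parts tray fixed to the table in the other place, 200 x 190 x 35 mm, origin under its centre. Not part of the job.
- pack_mid (a point): centre of the dark grey battery pack, a loose block 50 x 30 x 100 mm (its x, y, z), about 0.22 kg. It starts standing on its small end on the bay floor, top 106 mm above the table, its 30 mm direction (y) along the bay within 0.1 rad, anywhere from y -100 to +100 mm of the bay's centre: only towards the farther end wall is there sure room for it to lie. Topples once tipped about 0.3 rad.
- hatch (a joint): angle of the hatch plate in rad: 0 = shut (level on the chassis walls), pi/2 = upright, more = leaning back towards the robot; starts between 1.75 and 2.05, stop at 2.3. The hinge is stiff (about 0.3 N m, so some 2 to 6 N at the free edge): the plate stays wherever it is left and does not fall shut.
- hatch_hinge (a point): middle of the hinge axis, on top of the chassis's near wall, 64 mm above the table; the axis runs along the chassis's y. Axes as the chassis.
- hatch_edge (a point): middle of the free edge of the bare aluminium hatch plate, 102 mm from the hinge axis. The plate is 284 mm long along the hinge and 4 mm thick; its underside lies on the hinge axis. x points from hinge to free edge, y is the chassis's y, z points out of the outer face (up when shut, towards the robot when upright).
- receiver: small black box 40 x 34 x 22 mm lying loose in the far (drive) section of the chassis, between the two motors; origin at the centre of its underside. A bystander, to be left where it is.
- motor: loose steel gear motor lying in the grey parts tray, 36 mm thick, about 90 mm long; origin on its underside. A bystander, to be left where it is.
- wheel: loose white wheel with a hole, 68 mm across, 24 mm high, lying in the parts tray; origin under its centre. A bystander, to be left where it is.
- screwdriver: loose screwdriver lying on the table between the chassis and the tray, pointing away from the robot; origin under its middle. A bystander, to be left where it is.
- spare_pack: smaller grey spare battery pack, 70 x 45 x 25 mm, lying on the table beyond the screwdriver; origin under its centre. A bystander, to be left where it is.
- tape: black roll of tape, 90 mm across, 22 mm high, on the left of the table; origin under its centre. A bystander, to be left where it is.
- screw_cup: steel cup, 64 mm across, 60 mm high, on the right of the table; origin under its centre. A bystander, to be left where it is.
- pack: the same battery pack, with its origin at the centre of the end it starts standing on; axes as for its centre point. Under 2 N at its upper end tips it.

How it is judged:
On the way, in this order (a step that is already met when the one before it is completed fails the run):
1. the pack lies flat in the bay while the hatch is still open (angle between pack_mid's own z axis and vertical between 1.45 and 1.69 rad and height (world z) of pack_mid below 0.04 m and x of pack_mid in the frame of chassis between -0.083 and -0.003 m and y of pack_mid in the frame of chassis between -0.14 and 0.14 m and value of joint hatch above 1 rad), for 0.2 s.
2. the hatch is shut (value of joint hatch below 0.06 rad), for 0.2 s.
At the end, for the whole second after the job is handed in: The pack lies in the bay, its long axis level to within 0.12 rad and at rest, and the hatch is shut to within 0.06 rad (6 mm at its free edge) (angle between pack_mid's own z axis and vertical between 1.45 and 1.69 rad and height (world z) of pack_mid below 0.04 m and x of pack_mid in the frame of chassis between -0.083 and -0.003 m and y of pack_mid in the frame of chassis between -0.14 and 0.14 m and value of joint hatch below 0.06 rad and linear speed of pack below 0.02 m/s); the robot touches nothing.
It fails at once if the pack is pushed hard (over 20 N) (contact force between the fingers and pack above 20 N).
It fails at once if the pack is lifted (its centre more than 75 mm above the table; 56 mm when standing) (height (world z) of pack_mid above 0.075 m).
It fails at once if a bystander is moved by more than 30 mm (distance of any of receiver, motor, wheel, screwdriver, spare_pack, tape, screw_cup from where it was at the start of the episode above 0.03 m).
It also fails if it takes over 48 s, if anything falls off the work surface, if the arm or the gripper's body presses on something with over 40 N, if the wrist force passes 120 N, or if a joint passes its speed limit or range.

ROBOT

A 7-joint arm with a two-finger parallel gripper is mounted at the origin on the work surface. World frame = base frame: x ahead of the robot, y to its left, z up, the work surface at z = 0. Lengths are in m, angles in rad, forces in N, time in s.
With the tool pointing down it reaches from about 0.4 to 0.85 m from the base axis. Payload 10.4 kg.
Tool frame: the origin (TCP) lies on the centre line of the jaws, within the pads' length; the fingertips stand 8 mm ahead of it and the grasp point (between the pads) lies 11 mm behind it (r.finger_overhang is the distance from the TCP to the fingertips, in m); z points along the fingers, y is the line along which they close (so a half turn about z gives the same grasp; the last joint's range is limited). The gripper opens to 87 mm and grips with 3 to 60 N. Pads are 19 mm wide; open, the fingers measure 117 mm over their backs; the gripper's body (75 mm by 190 mm) begins 51 mm behind the grasp point.
Start: joints at [1.22, 0.332, -0.065, 1.46, 0.022, 1.35, -0.088], TCP at [0.201, -0.592, 0.231] pointing down, gripper open.
Joint ranges: [-2.6, 2.6], [-0.5, 2.12], [-1.47, 1.34], [0.16, 2.42], [-1.27, 4.41], [0.06, 2.06], [-2.6, 2.6]. Speed limits (rad/s): [2.22, 2.22, 2.79, 2.79, 3.14, 3.14, 3.14].

INTERFACE

Orientations are given as a unit quaternion [x, y, z, w].
In Python, from bench import r, vision gives the robot as it stands.
- The arm moves only by the tool drive_tool, never from a script. Its argument "series" is a list of rows, each a list of 2 entries, a list of its own where there are three numbers: the shift along the world's x, y, z in cm, then the turn about the world's z in degrees. A call has exactly 10 rows; each row shifts and turns the commanded pose from where the row before left it; what a row does not reach is not made up. A row lasts 1/8 s, in which the tool goes at most 62.5 mm and 10.7 degrees, less where a joint would pass 70% of its speed; a pose out of reach is approached as far as the arm can. A call with a gripper value outside its range is refused whole. "hand" is the closure, from 0 (fully open) to 1 (shut), set as the call begins (left out, the last holds). The fingers move at their own pace and stop on an object; "newtons" is the grip in N (left out, the last holds). Time passes only in rows, so rows that do not move let the fingers close, or fill a call up. It gives the time, the measured TCP pose, the force, the opening and the grip force at its end, in the units of the state.
- r.read_state(): the state, without advancing time (a new reading comes with each control period).
- vision.camera(name): name is "scene" or "top" or "wrist"; returns a dict with "color" (420x560x3 uint8, red, green, blue), "intrinsics" (3x3 intrinsics, pixels), "R" (3x3) and "t" (3): a world point X has camera coordinates R X + t; the wrist camera has in their place "mount" (4x4, takes a point from camera to tool coordinates, whose origin is the TCP and whose axes are the flange's). Camera axes: x right, y down, z forward; pixel columns grow to the right and rows downward; lengths in m; the calibration is good to about 2 mm. The wrist camera is an equidistant fisheye: a pixel r from the principal point sees the ray r / f radians off the axis. A picture is of the moment at which its call begins: read the wrist's pose just before it. There is no depth.
- r.close_job(): hands the job in; it is judged then, once.
The state is a dict: "time": time; "joint_positions": joint angles; "joint_vel": joint speeds; "joint_torque": joint torques, N m; "ee_pos": TCP position; "eef_rot": TCP orientation; "ft_force": force on the tool from outside, world axes, zero at the start; "torque": the same for the moment, N m; "width": finger opening in m; "grip_force": force on a finger pad.
Only numpy, scipy, OpenCV 4.12 (cv2) and the standard library are available. Lean on these libraries where they do the work, as an engineer would, in place of code of your own. Each camera call takes 0.05 s, during which the arm holds its last target. There are 200 camera calls.

## Working session

There is one attempt and no reset: what is moved stays moved. The work goes in short steps, Python scripts to look and compute and a tool call to move; the robot and the scene stay as the last step left them, time stands still between calls to the robot, and variables do not carry over. Pictures are saved under pics/ and viewed, at most 10 in all, crops included, and the job is handed in when it is done.

Besides the shell and the picture viewer there is one more tool, called after ">>>" in YAML: its name, and indented under it one key for each argument. drive_tool: Moves the arm, as the interface text tells. Its arguments: {"type":"object","properties":{"series":{"type":"array"},"hand":{"type":"number"},"newtons":{"type":"number"}},"required":["series"]}

```bash
mkdir -p pics; cat > h.py <<'E'
import numpy as np, cv2, pickle
from bench import r, vision
def snap(n,f):
    c=vision.camera(n); cv2.imwrite('pics/%s.png'%f,c['color'][:,:,::-1]); pickle.dump(c,open(f+'.pkl','wb')); return c
def ray(c,u,v,z):
    "world point at height z seen at pixel u,v"
    R=np.array(c['R']);t=np.array(c['t']);K=np.array(c['intrinsics'])
    o=-R.T@t; d=R.T@np.linalg.solve(K,[u,v,1.]); return o+d*(z-o[2])/d[2]
def proj(c,X):
    p=np.array(c['intrinsics'])@(np.array(c['R'])@np.array(X)+np.array(c['t'])); return p[:2]/p[2]
E
python3 - <<'E'
from h import *
a=snap('top','top0');b=snap('scene','scene0')
im=np.hstack([a['color'],b['color']])
for c in(a,b): print(c['intrinsics'],-np.array(c['R']).T@c['t'])
s=r.read_state();print(s['time'],s['ee_pos'],s['eef_rot'],s['ft_force'],s['width'],r.finger_overhang)
E
```

```text
[[530.28504486   0.         288.70651227]
 [  0.         530.28504486 208.87128548]
 [  0.           0.           1.        ]] [0.34398815 0.02405387 1.55511307]
[[479.41691757   0.         285.45896477]
 [  0.         479.41691757 218.32693734]
 [  0.           0.           1.        ]] [1.3478379  0.55728627 1.22369741]
0.1 [ 0.20110683 -0.59140158  0.22984111] [ 9.86598768e-01  1.63163923e-01 -1.31651477e-04 -6.23004642e-04] [-0.41156934  0.57622104 -0.07680342] 0.0869963621507526 0.008
```

View pics/top0.png

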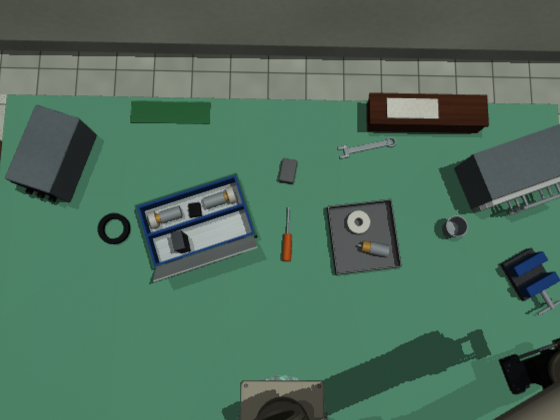

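View pics/scene0.png

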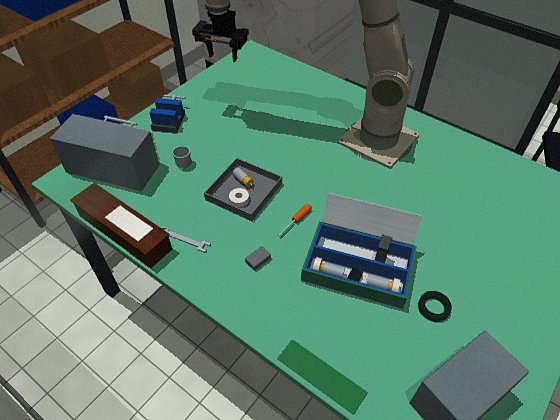

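The top view shows the chassis at about (195,230) px, the pack near its left (+y) end at (180,243), and the hatch leaning towards the robot. Next I'll enlarge both views.

```bash
python3 - <<'E'
import cv2
a=cv2.imread('pics/top0.png')[165:290,125:270];b=cv2.imread('pics/scene0.png')[185:310,290:435]
cv2.imwrite('pics/c1.png',cv2.resize(a,None,fx=5,fy=4.8*5/4.8,interpolation=cv2.INTER_CUBIC)[:600])
cv2.imwrite('pics/c2.png',cv2.resize(b,None,fx=5,fy=5,interpolation=cv2.INTER_CUBIC)[:600])
E
```

```text
(no output)
```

View pics/c1.png

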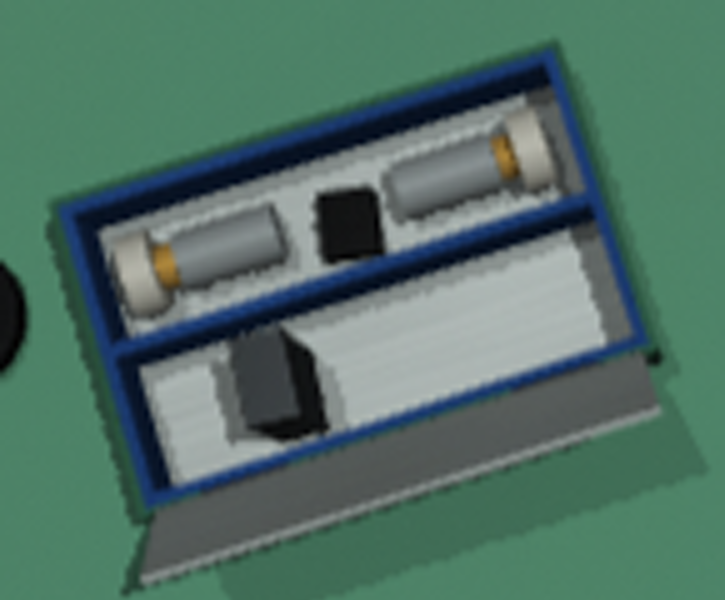

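View pics/c2.png

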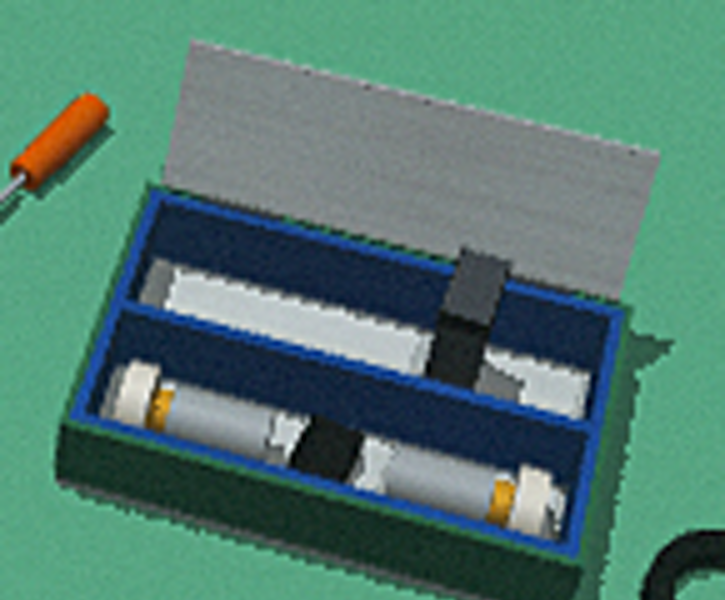

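Top crop: the chassis rim corners are at about (60,207), (557,45), (645,345) and (150,505). The pack's top face is (228,338), (280,328), (300,415), (240,425), and the plate edge runs (140,583)–(660,408). Scene crop: pack top at (460,250)–(512,262), (490,325), (443,312); plate edge (192,40)–(660,152).

```bash
python3 - <<'E'
from h import *
c=pickle.load(open('top0.pkl','rb'));s=pickle.load(open('scene0.pkl','rb'))
T=lambda x,y,z:ray(c,125+x/5-.4,165+y/5-.4,z); S=lambda x,y,z:ray(s,290+x/5-.4,185+y/5-.4,z)
P=np.array([T(*p,.064) for p in[(60,207),(557,45),(645,345),(150,505)]])
TL,TR,BR,BL=P
print('sizes',np.linalg.norm(TL-TR),np.linalg.norm(TR-BR),np.linalg.norm(BL-BR),np.linalg.norm(TL-BL))
o=P.mean(0);d=(TL-TR)+(BL-BR);yaw=np.arctan2(-d[0],d[1]);print('chassis',o,'yaw',yaw)
Q=np.array([S(*p,.064) for p in[(585,562),(68,420),(150,185),(630,305)]]);print('scene',Q.mean(0))
d=(Q[0]-Q[1])+(Q[3]-Q[2]);print(np.arctan2(-d[0],d[1]),np.linalg.norm(Q[0]-Q[1]),np.linalg.norm(Q[1]-Q[2]))
R=np.array([[np.cos(yaw),-np.sin(yaw)],[np.sin(yaw),np.cos(yaw)]])
A=np.array([T(*p,.106) for p in[(228,338),(280,328),(300,415),(240,425)]]);B=np.array([S(*p,.106) for p in[(460,250),(512,262),(490,325),(443,312)]])
for M in(A,B): m=M.mean(0);print('pack',m,(m-o)[:2]@R,[np.round((x-o)[:2]@R,3) for x in M])
# hatch angle fit: edge points vs model
e=[]
for th in np.arange(1.7,2.15,.05):
    x=-.095+.102*np.cos(th);z=.064+.102*np.sin(th)
    w=lambda y:np.r_[o[:2]+R@[x,y],z]
    pt=[(proj(c,w(y))-[124.6,164.6])*5 for y in(.142,-.142)]
    ps=[(proj(s,w(y))-[289.6,184.6])*5 for y in(.142,-.142)]
    print(round(th,2),np.round(pt,0).tolist(),np.round(ps,0).tolist())
E
```

```text
sizes 0.29539009243907444 0.18119093311918477 0.2887596771559158 0.17769881119894243
chassis [0.55961451 0.25141657 0.064     ] yaw 0.33315502547285636
scene [0.55774436 0.25055094 0.064     ]
0.337285434763762 0.2992837491995531 0.18451673079027472
pack [0.49622067 0.29314807 0.106     ] [-0.04626085  0.06016836] [array([-0.02 ,  0.072]), array([-0.024,  0.043]), array([-0.073,  0.047]), array([-0.068,  0.079])]
pack [0.497374  0.2901734 0.106    ] [-0.04614373  0.05698008] [array([-0.07 ,  0.043]), array([-0.071,  0.074]), array([-0.021,  0.07 ]), array([-0.022,  0.042])]
1.7 [[123.0, 527.0], [645.0, 355.0]] [[661.0, 180.0], [182.0, 63.0]]
1.75 [[126.0, 536.0], [648.0, 364.0]] [[661.0, 175.0], [184.0, 58.0]]
1.8 [[130.0, 545.0], [652.0, 373.0]] [[662.0, 170.0], [186.0, 54.0]]
1.85 [[133.0, 555.0], [654.0, 382.0]] [[663.0, 165.0], [188.0, 49.0]]
1.9 [[136.0, 564.0], [657.0, 391.0]] [[663.0, 160.0], [190.0, 45.0]]
1.95 [[140.0, 573.0], [660.0, 400.0]] [[664.0, 156.0], [191.0, 42.0]]
2.0 [[143.0, 581.0], [663.0, 409.0]] [[664.0, 153.0], [193.0, 39.0]]
2.05 [[146.0, 590.0], [666.0, 417.0]] [[664.0, 150.0], [195.0, 36.0]]
2.1 [[150.0, 598.0], [669.0, 426.0]] [[664.0, 147.0], [196.0, 34.0]]
```

Both views agree: chassis origin about (0.559, 0.251), yaw 0.335, pack at chassis (-0.046, +0.058), hatch about 1.98. The tool yaw (0.328) already matches the chassis. So the pack gets pushed towards chassis -y, starting from its +y side.

>>> drive_tool:
  series:
    - [[2.5,5,0],0]
    - [[2.5,5,0],0]
    - [[2.5,5,0],0]
    - [[2.5,5,0],0]
    - [[2.5,5,0],0]
    - [[2.5,5,0],0]
    - [[2.5,5,0],0]
    - [[2.5,5,0],0]
    - [[2.5,5,0],0]
    - [[2.5,5,0],0]
  hand: 1
  newtons: 10

```text
time: 1.35
ee_pos: [0.4516, -0.0901, 0.2305]
eef_rot: [0.987, 0.163, -0.0, 0.0]
ft_force: [1.3, -0.9, 0.2]
width: 0.0016
grip_force: 0.0
```

>>> drive_tool:
  series:
    - [[0.3,4.7,0],0.4]
    - [[0.3,4.7,0],0]
    - [[0.3,4.7,0],0]
    - [[0.3,4.7,0],0]
    - [[0.3,4.7,0],0]
    - [[0.3,4.7,0],0]
    - [[0.3,4.7,0],0]
    - [[0.3,4.7,0],0]
    - [[0.6,4.6,0],0]
    - [[0,0,0],0]

```text
time: 2.6
ee_pos: [0.4795, 0.3339, 0.2298]
eef_rot: [0.986, 0.169, -0.001, -0.001]
ft_force: [-0.7, -0.3, 0.7]
width: 0.0004
grip_force: 0.0
```

>>> drive_tool:
  series:
    - [[0,0,-2],0]
    - [[0,0,-2],0]
    - [[0,0,-2],0]
    - [[0,0,-2],0]
    - [[0,0,-2],0]
    - [[0.1,0,-2],0]
    - [[0.1,0,-1],0]
    - [[0,0,0],0]
    - [[0,0,0],0]
    - [[0,0,0],0]

```text
time: 3.85
ee_pos: [0.4836, 0.3305, 0.1013]
eef_rot: [0.986, 0.167, 0.001, -0.0]
ft_force: [-1.1, 0.2, 0.9]
width: 0.0008
grip_force: 0.0
```

```bash
python3 - <<'E'
from h import *
s=snap('scene','s1')['color'][160:310,290:450,::-1]
cv2.imwrite('pics/s1c.png',cv2.resize(s,None,fx=4,fy=4,interpolation=cv2.INTER_CUBIC))
print(r.read_state()['ee_pos'],r.read_state()['ft_force'])
E
```

```text
[0.48351802 0.33047917 0.1011829 ] [-0.12515821  0.29159502  0.04917549]
```

View pics/s1c.png

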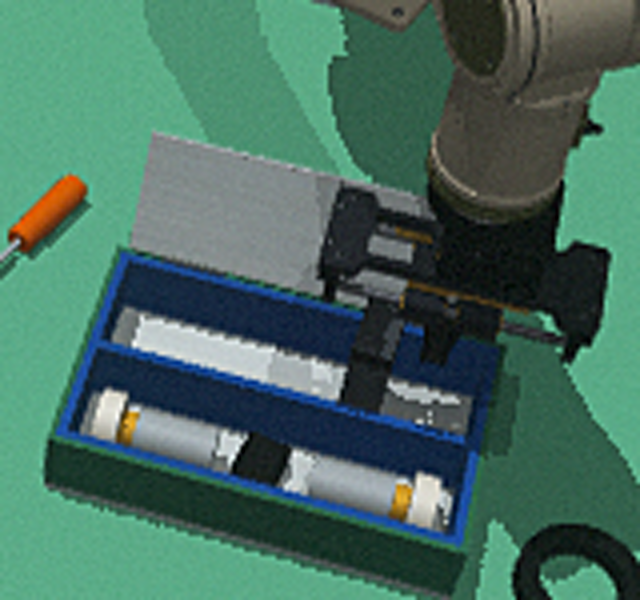

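The closed fingertips at (435,355) sit just beside the pack top at (375,330), clear of it. Pushing gently towards -y.

>>> drive_tool:
  series:
    - [[0.2,-0.55,0],0]
    - [[0.2,-0.55,0],0]
    - [[0.2,-0.55,0],0]
    - [[0.2,-0.55,0],0]
    - [[0.2,-0.55,0],0]
    - [[0.2,-0.55,0],0]
    - [[0.2,-0.55,0],0]
    - [[0.2,-0.55,0],0]
    - [[0.2,-0.55,0],0]
    - [[0,0,0],0]

```text
time: 5.15
ee_pos: [0.5016, 0.2801, 0.1005]
eef_rot: [0.986, 0.166, 0.0, 0.0]
ft_force: [-0.4, 0.1, -1.0]
width: 0.0005
grip_force: 0.0
```

```bash
python3 - <<'E'
from h import *
s=snap('scene','s2')['color'][160:310,290:450,::-1]
cv2.imwrite('pics/s2c.png',cv2.resize(s,None,fx=4,fy=4,interpolation=cv2.INTER_CUBIC))
E
```

```text
(no output)
```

View pics/s2c.png

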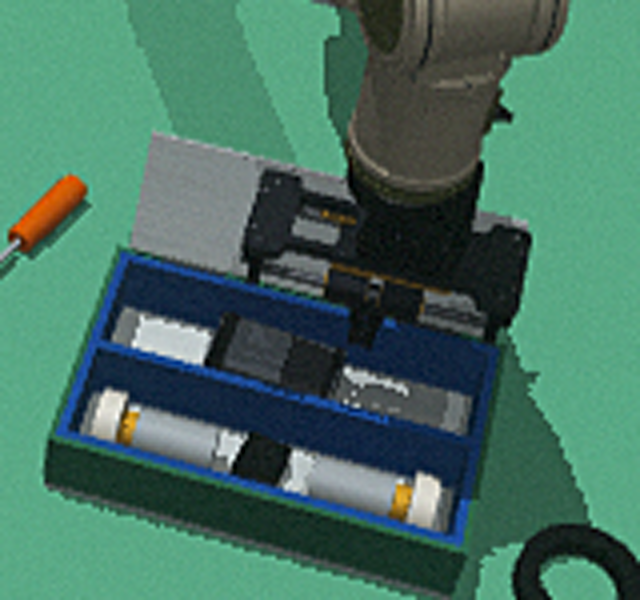

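The pack lies flat along the bay, from (225,345) to (335,370); the dark half is shadow. Next: up and round behind the hatch.

>>> drive_tool:
  series:
    - [[0,0,3.6],0]
    - [[0,0,3.6],0]
    - [[0,0,3.6],0]
    - [[0,0,3.6],0]
    - [[-2.2,-1.1,0],0]
    - [[-2.2,-1.1,0],0]
    - [[-2.2,-1.1,0],0]
    - [[-2.2,-1.1,0],0]
    - [[-2.2,-1.1,0],0]
    - [[0,0,0],0]

```text
time: 6.45
ee_pos: [0.3904, 0.2254, 0.2448]
eef_rot: [0.986, 0.167, 0.001, 0.001]
ft_force: [0.1, 0.1, -0.3]
width: 0.0005
grip_force: 0.0
```

>>> drive_tool:
  series:
    - [[0,0,-2],0]
    - [[0,0,-2],0]
    - [[0,0,-2],0]
    - [[0,0,-2],0]
    - [[0,0,-2],0]
    - [[0,0,-1.7],0]
    - [[0,0,0],0]
    - [[0,0,0],0]
    - [[0,0,0],0]
    - [[0,0,0],0]

```text
time: 7.7
ee_pos: [0.3916, 0.2258, 0.128]
eef_rot: [0.986, 0.167, 0.0, 0.0]
ft_force: [0.1, -0.1, 0.6]
width: 0.0004
grip_force: 0.0
```

```bash
python3 - <<'E'
from h import *
st=r.read_state();p=st['ee_pos'];print(p,st['ft_force'])
yaw=.335;o=np.array([.559,.251]);R=np.array([[np.cos(yaw),-np.sin(yaw)],[np.sin(yaw),np.cos(yaw)]])
print('chassis',(p[:2]-o)@R)
# tool path: leading tip corner on outer face
prev=np.array(p)
for th in np.r_[1.57,np.arange(1.5,-.01,-.1),-.03]:
    s=.056+.022*(1-max(th,0)/1.57)
    C=np.array([-.095+s*np.cos(th)-.004*np.sin(th),.064+s*np.sin(th)+.004*np.cos(th)])
    w=np.r_[o+R@[C[0]-.0095,.03],C[1]+.008]
    print(round(th,2),np.round(w,4),np.round((w-prev)*100,2));prev=w
E
```

```text
[0.39157243 0.22584324 0.12804413] [ 0.05581943 -0.13405937  0.58762284]
chassis [-0.16639109  0.03128672]
1.57 [0.4467 0.2437 0.128 ] [ 5.51  1.78 -0.  ]
1.5 [0.4505 0.245  0.1291] [0.38 0.13 0.11]
1.4 [0.4561 0.2469 0.1302] [0.56 0.2  0.11]
1.3 [0.4619 0.249  0.1307] [0.58 0.2  0.05]
1.2 [0.4679 0.251  0.1305] [ 0.6   0.21 -0.02]
1.1 [0.4739 0.2531 0.1296] [ 0.6   0.21 -0.09]
1.0 [0.4799 0.2552 0.128 ] [ 0.6   0.21 -0.16]
0.9 [0.4859 0.2573 0.1257] [ 0.6   0.21 -0.23]
0.8 [0.4917 0.2593 0.1227] [ 0.58  0.2  -0.3 ]
0.7 [0.4973 0.2613 0.119 ] [ 0.56  0.19 -0.37]
0.6 [0.5026 0.2631 0.1146] [ 0.53  0.18 -0.44]
0.5 [0.5075 0.2648 0.1095] [ 0.49  0.17 -0.5 ]
0.4 [0.5119 0.2664 0.1039] [ 0.45  0.16 -0.57]
0.3 [0.5159 0.2678 0.0976] [ 0.4   0.14 -0.62]
0.2 [0.5193 0.2689 0.0909] [ 0.34  0.12 -0.68]
0.1 [0.522  0.2699 0.0836] [ 0.28  0.1  -0.72]
-0.0 [0.5241 0.2706 0.076 ] [ 0.21  0.07 -0.76]
-0.03 [0.5242 0.2706 0.0737] [ 0.01  0.   -0.23]
```

>>> drive_tool:
  series:
    - [[0.6,0.2,0],0]
    - [[0.6,0.2,0],0]
    - [[0.6,0.2,0],0]
    - [[0.6,0.2,0],0]
    - [[0.6,0.2,0],0]
    - [[0.6,0.2,0],0]
    - [[0.6,0.2,0],0]
    - [[0.6,0.2,0],0]
    - [[0.6,0.2,0],0]
    - [[0.6,0.2,0.2],0]

```text
time: 8.95
ee_pos: [0.4513, 0.2457, 0.1291]
eef_rot: [0.986, 0.167, -0.001, 0.0]
ft_force: [-5.5, -1.2, -3.3]
width: 0.0008
grip_force: 2.6
```

>>> drive_tool:
  series:
    - [[0.5,0.2,0],0]
    - [[0.6,0.2,0],0]
    - [[0.6,0.2,0],0]
    - [[0.6,0.2,-0.1],0]
    - [[0.6,0.2,-0.2],0]
    - [[0.6,0.2,-0.2],0]
    - [[0.6,0.2,-0.3],0]
    - [[0.6,0.2,-0.4],0]
    - [[0.5,0.2,-0.4],0]
    - [[0.5,0.2,-0.5],0]

```text
time: 10.2
ee_pos: [0.5089, 0.266, 0.1085]
eef_rot: [0.986, 0.167, 0.0, -0.0]
ft_force: [-2.2, -1.7, 1.3]
width: 0.0008
grip_force: 1.5
```

Table pose th≈0.5 (0.5075, 0.2648, 0.1095), measured nearly the same. Continuing down.

>>> drive_tool:
  series:
    - [[0.4,0.1,-0.6],0]
    - [[0.4,0.1,-0.6],0]
    - [[0.3,0.1,-0.7],0]
    - [[0.2,0.1,-0.7],0]
    - [[0.2,0.1,-0.6],0]
    - [[0,0,-0.2],0]
    - [[0,0,0],0]
    - [[0,0,0],0]
    - [[0,0,0],0]
    - [[0,0,0],0]

```text
time: 11.45
ee_pos: [0.5235, 0.2706, 0.0763]
eef_rot: [0.986, 0.166, 0.0, 0.001]
ft_force: [-9.7, -8.1, 23.0]
width: 0.0006
grip_force: 11.5
```

>>> drive_tool:
  series:
    - [[0,0,0.5],0]
    - [[0,0,1.5],0]
    - [[0,0,3],0]
    - [[0,0,3],0]
    - [[0,0,3],0]
    - [[-1.5,-3,3],0]
    - [[-1.5,-4,3],0]
    - [[-1.5,-4,0],0]
    - [[0,-5,0],0]
    - [[0,-5,0],0]

```text
time: 12.7
ee_pos: [0.4782, 0.0594, 0.2455]
eef_rot: [0.986, 0.167, 0.001, 0.001]
ft_force: [1.6, -1.0, 0.3]
width: 0.0004
grip_force: 0.0
```

>>> drive_tool:
  series:
    - [[0,-4,0],0]
    - [[0,-4,0],0]
    - [[0,-4,0],0]
    - [[0,0,0],0]
    - [[0,0,0],0]
    - [[0,0,0],0]
    - [[0,0,0],0]
    - [[0,0,0],0]
    - [[0,0,0],0]
    - [[0,0,0],0]

```text
time: 13.95
ee_pos: [0.4782, -0.0592, 0.2446]
eef_rot: [0.986, 0.167, 0.0, 0.0]
ft_force: [-0.7, 0.2, -1.0]
width: 0.0006
grip_force: 0.0
```

```bash
python3 - <<'E'
from h import *
s=snap('scene','s3')['color'][180:310,290:450,::-1]
cv2.imwrite('pics/s3c.png',cv2.resize(s,None,fx=4.5,fy=4.5,interpolation=cv2.INTER_CUBIC))
c=pickle.load(open('s3.pkl','rb'))
yaw=.335;o=np.array([.559,.251]);R=np.array([[np.cos(yaw),-np.sin(yaw)],[np.sin(yaw),np.cos(yaw)]])
for th in(0,.06,.12):
  print(th,[np.round((proj(c,np.r_[o+R@[-.095+.102*np.cos(th)-.004*np.sin(th),y],.064+.102*np.sin(th)+.004*np.cos(th)])-[290,180])*4.5) for y in(.142,-.142)])
print(r.read_state()['ee_pos'],r.read_state()['ft_force'])
E
```

```text
0 [array([533., 410.]), array([106., 297.])]
0.06 [array([535., 404.]), array([106., 291.])]
0.12 [array([537., 398.]), array([107., 285.])]
[ 0.47825621 -0.05922467  0.24457712] [ 0.61308359 -0.08568465 -0.77554155]
```

View pics/s3c.png

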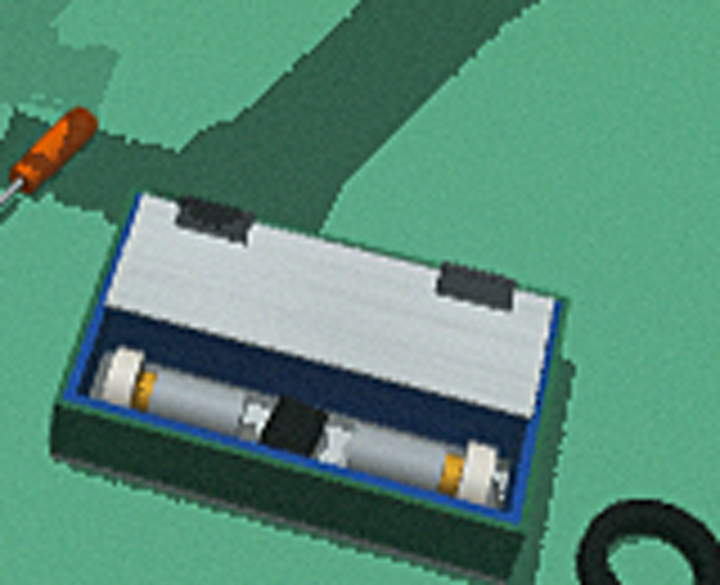

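The plate is level. Its free edge runs (103,307)–(530,418), which matches the shut prediction, and the receiver hasn't moved. Handing in.

```bash
python3 -c "
from bench import r
print(r.close_job())"
```

```text
the job is handed in; nothing more can be done
None
```

The pack lies flat along the bay and the hatch is pressed shut; I handed the job in at about 14 s, with the arm clear of everything, but the hand-in returned no verdict.

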